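# Pump up the air reservoir and shut its valve

### The job

Charge the hand-pumped air reservoir: with the fingertips, press its spring plunger well down and let it come right back up, again and again, until the indicator pin beside it has popped fully out. Then push the lever of the shut-off valve round until it lies square across the outlet pipe (shut) and move clear. Never touch the indicator pin, grasp nothing, and leave the things standing around where they are.

Things in the scene. Friction and masses are not known exactly. Their poses are not given: they have to be found in the camera images.
- pump_unit: The bolted-down unit: dark steel base plate 110 x 250 x 12 mm, origin under its centre, z up; yaw within 0.5 rad. In its frame (mm): aluminium tank (radius 38, 87 high) at (0, 0), plunger on top; black column (radius 15, 60 high) with the indicator pin at (-20, 80); steel valve (radius 14, 70 high) at (0, -95), its pipe from the tank along -y, a hose barb beyond.
- plunger_top (a point): Centre of the flat top of the black round palm knob (radius 21 mm, 14 mm thick) on the plunger, 140 mm above the worktop when up. Moves with the plunger.
- plunger (a joint): Plunger travel in m: 0 up (at rest), 0.024 pressed fully down. A spring of 330 N/m brings it back (about 6 N at the top, 14 N at the bottom) against damping of 40 N s/m, so it follows a slowly rising finger and takes about 0.3 s when let go.
- pin (a joint): How far the white indicator pin stands out of its column, m: starts at 0 to 0.018, fully out at 0.040. Rises only as the plunger comes back up: about 10 mm per full stroke (20 mm or more down, then right up), 5 mm per half stroke or very quick one; the first may differ. Friction holds it. Once it is out, more strokes do nothing. A black ring at the foot of the stem shows only when it is fully out.
- pin_top (a point): Centre of the top of the white pin's cap (radius 8 mm, stem radius 5 mm): 67 mm above the worktop when the pin is in, 107 mm when fully out.
- valve_axis (a point): Point on the upright axis of the valve, at the mid-height of the lever (75 mm above the worktop).
- lever_grip (a point): Middle of the black grip of the valve lever, 50 mm from the valve axis, 75 mm above the worktop. The lever is a flat level bar 14 mm wide (18 mm at the grip), 10 mm thick, ending 70 mm from the axis; free space below it, but for the hose barb (top 48 mm above the worktop, reaching 26 mm from the axis).
- valve_lever (a joint): Angle of the lever, rad: 0 open, in line with the pipe (pointing along the unit's -y); 1.571 shut, at a stop, pointing along the unit's -x. It turns clockwise seen from above, starts between 0 and 0.35, and friction (0.10 N m, about 2 N at the grip) keeps it where it is left.
- jar: Bystander: white-lidded sample jar, 58 x 58 x 62 mm, loose. Origin at the centre of its underside.
- vial: Bystander: small glass vial, 15 mm across and 45 mm high, loose, standing in front of the unit. Origin at the centre of its underside.
- weight: Bystander: brass calibration weight, 18 mm across and 31 mm high, loose, standing in front of the unit. Origin at the centre of its underside.
- bottle: Bystander: white reagent bottle, 48 mm across and 110 mm high, loose, standing left of the unit. Origin at the centre of its underside.
- beaker: Bystander: glass beaker, 57 mm across and 70 mm high, loose. Origin at the centre of its underside.
- dish: Bystander: petri dish, 62 mm across and 14 mm high, loose. Origin at the centre of its underside.
- mouse: Bystander: black computer mouse, 108 x 62 x 36 mm, loose. Origin at the centre of its underside.

How it is judged:
By the outcome, as a careful person would: the job done as asked, in the order asked, and still so for the second after the job is handed in, with the robot touching nothing.
It also fails if it takes over 58 s, if anything falls off the work surface, if the arm or the gripper's body presses on something with over 40 N, if the wrist force passes 120 N, or if a joint passes its speed limit or range.

### The arm

A 6-joint arm with a two-finger parallel gripper is mounted at the origin on a cart in front of the work surface, level with it; the furniture and walls round the work are solid. World frame = base frame: x ahead of the robot, y to its left, z up, the work surface at z = 0. Lengths are in m, angles in rad, forces in N, time in s.
With the tool pointing down it reaches from about 0.325 to 0.85 m from the base axis. Payload 4.4 kg.
Tool frame: the origin (TCP) lies at the very end of the fingers, on their centre line; the grasp point (between the pads) lies 19 mm behind it; z points along the fingers, y is the line along which they close (so a half turn about z gives the same grasp; the last joint's range is limited). The gripper opens to 94 mm and grips with 3 to 60 N. Pads are 16 mm wide; open, the fingers measure 119 mm over their backs; the gripper's body (75 mm by 177 mm) begins 78 mm behind the grasp point.
Start: joints at [-1.282, 0.207, 1.542, -0, 1.393, -0.15], TCP at [0.245, -0.52, 0.205] pointing down, gripper open.
Joint ranges: [-2.73, 2.73], [-0.86, 2.22], [0.23, 2.46], [-1.11, 4.25], [0.08, 2.63], [-2.82, 2.82]. Speed limits (rad/s): [2.79, 2.79, 3.14, 3.14, 3.14, 3.14].

### API

Orientations are given as a rotation vector (axis times angle).
In Python, from plant import * gives the robot as it stands. The module is installed in compiled form; this text tells all that it offers.
- The arm moves only by the tool apply_moves, never from a script. Its arguments are lists of equal length, an entry for each row: "delta_pos": the shift along the tool's x, y, z in cm, a list of three; "twist": the turn, a rotation vector about the tool's x, y, z in degrees, a list of three; "gripper": the gripper's target within -1 to 1 (shut at 1, half-way at 0, fully open at -1). A call has 1 to 12 rows; each row is the pose to reach, as a shift and turn from the pose commanded when the call began, along the tool's axes at that moment; what a row does not reach only later rows make up. A row lasts 1/10 s, in which the tool goes at most 50 mm and 8.59 degrees, less where a joint would pass 70% of its speed; a pose out of reach is approached as far as the arm can. A call with a gripper value outside its range is refused whole. The fingers move at their own pace and stop on an object; "newtons" is the grip in N (left out, the last holds). Time passes only in rows, so rows that repeat a pose let the fingers close. It gives the time, the measured TCP pose, the force, the opening and the grip force at its end, in the units of the state.
- sense(): the state, without advancing time (a new reading comes with each control period).
- grab_frame(name): name is "scene" or "top" or "wrist"; returns a dict with "image" (480x640x3 uint8, blue, green, red), "range_z" (480x640 float32, m along the optical axis (not along the pixel's ray), 0 where there is no reading), "K" (3x3 intrinsics, pixels), "D" ([k1, k2, p1, p2, k3] as OpenCV has them; the pictures are not rectified), "R" (3x3) and "t" (3): a world point X has camera coordinates R X + t. Camera axes: x right, y down, z forward; pixel columns grow to the right and rows downward; lengths in m; the calibration is good to about 2 mm. A picture is of the moment at which its call begins.
- finish_job(): hands the job in; it is judged then, once.
The state is a dict: "time": time; "q": joint angles; "qvel": joint speeds; "joint_torque": joint torques, N m; "eef_pos": TCP position; "ee_rot": TCP orientation; "ft_force": force on the tool from outside, world axes, zero at the start; "moment": the same for the moment, N m; "finger_gap": finger opening in m; "grasp_force": force on a finger pad.
Only numpy, scipy, OpenCV 4.12 (cv2) and the standard library are available. Lean on these libraries where they do the work, as an engineer would, in place of code of your own. Each camera call takes 0.05 s, during which the arm holds its last target. There are 200 camera calls.

## Working session

There is one attempt and no reset: what is moved stays moved. The work goes in short steps, Python scripts to look and compute and a tool call to move; the robot and the scene stay as the last step left them, time stands still between calls to the robot, and variables do not carry over. Pictures are saved under pics/ and viewed, at most 10 in all, crops included, and the job is handed in when it is done.

Besides the shell and the picture viewer there is one more tool, called as name(argument=value, ...), one argument or row to a line, values as JSON. apply_moves: Moves the arm, as the interface text tells. Its arguments: {"type":"object","properties":{"delta_pos":{"type":"array","items":{"type":"array","items":{"type":"number"}}},"twist":{"type":"array","items":{"type":"array","items":{"type":"number"}}},"gripper":{"type":"array","items":{"type":"number"}},"newtons":{"type":"number"}},"required":["delta_pos","twist","gripper"]}

```bash
mkdir -p pics; cat > h.py <<'E'
from plant import *
import numpy as np, cv2
def cloud(f):
    h,w=f["range_z"].shape
    u,v=np.meshgrid(np.arange(w),np.arange(h))
    p=cv2.undistortPoints(np.stack([u,v],-1).reshape(-1,1,2).astype(np.float64),f["K"],f["D"]).reshape(h,w,2)
    z=f["range_z"].astype(float)
    c=np.dstack([p*z[...,None],z])
    X=(c-f["t"])@f["R"]
    X[z==0]=np.nan
    return X
def proj(f,P):
    return cv2.projectPoints(np.atleast_2d(P).astype(float),cv2.Rodrigues(f["R"])[0],f["t"],f["K"],f["D"])[0].reshape(-1,2)
E
python3 - <<'E'
from h import *
for n in ("scene","top"):
    f=grab_frame(n); cv2.imwrite(f"pics/{n}0.png",f["image"]); np.savez(f"{n}0.npz",**f)
    print(n,f["t"],-f["R"].T@f["t"],f["K"][0,0])
s=sense();print({k:np.round(v,3) for k,v in s.items()})
E
```

```text
scene [0.42679756 0.22172727 1.47637686] [-0.33497064  1.01935616  1.12237047] 577.8836711724923
top [0.09689215 0.45808984 1.48988815] [0.41595877 0.10728653 1.50148893] 565.3984436205369
{'time': np.float64(0.1), 'q': array([-1.281,  0.207,  1.543,  0.   ,  1.394, -0.15 ]), 'qvel': array([ 0.001, -0.002, -0.003, -0.   , -0.001, -0.001]), 'joint_torque': array([-1.0000e-03, -3.7187e+01, -2.8229e+01,  7.0000e-02,  3.1000e-02,
       -0.0000e+00]), 'eef_pos': array([ 0.245, -0.52 ,  0.204]), 'ee_rot': array([-3.064, -0.685,  0.   ]), 'ft_force': array([ 0.131,  0.763, -0.238]), 'moment': array([-0.016, -0.019, -0.   ]), 'grasp_force': np.float64(0.0), 'finger_gap': np.float64(0.094)}
```

View pics/top0.png

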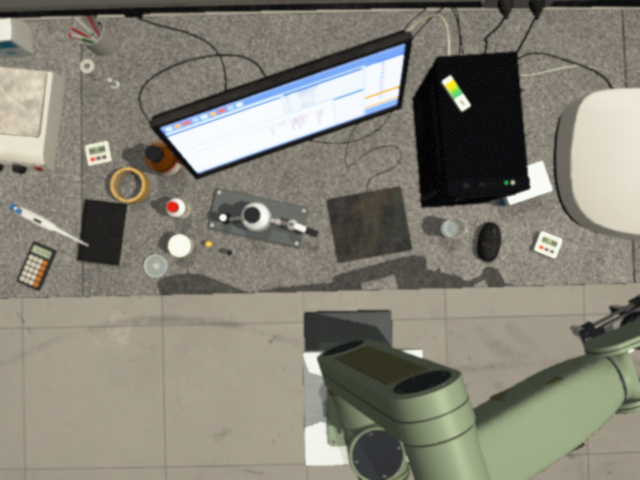

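View pics/scene0.png

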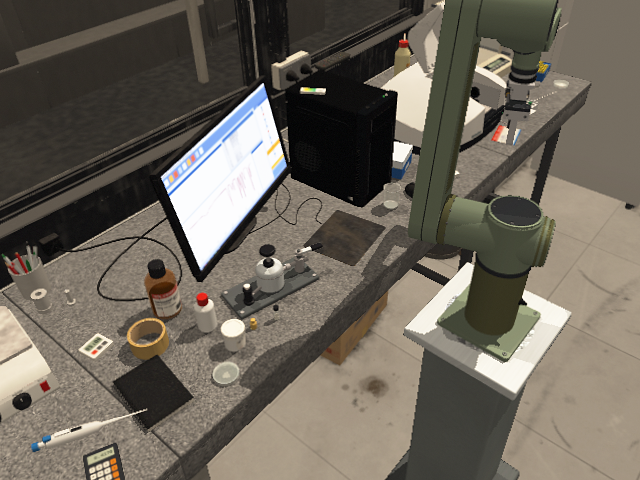

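The top view shows the unit with the knob at about (256,214), the pin at (223,217), the valve at (291,226) and the lever end at (316,233). The monitor stands behind it. The scene view agrees. Next I measure.

```bash
python3 - <<'E'
from h import *
for n in("top","scene"):
    f=dict(np.load(n+"0.npz")); X=cloud(f)
    m=(X[...,0]>.3)&(X[...,0]<.85)&(X[...,1]>0)&(X[...,1]<.55)
    def rep(name,mm):
        P=X[mm]; print(n,name,len(P),np.round(np.median(P,0),4) if len(P) else '', np.round((P.max(0)+P.min(0))/2,4) if len(P) else '')
    if n=="top":
        k=m&(X[...,2]>.128)&(X[...,2]<.150)
        lab=cv2.connectedComponents(k.astype(np.uint8))[1]; c0=lab[214,256]; rep("knob",lab==c0)
        kn=np.median(X[lab==c0],0)
    near=np.hypot(X[...,0]-kn[0],X[...,1]-kn[1])
    rep("knob2",(near<.03)&(X[...,2]>.13)&(X[...,2]<.15))
    rep("lever",(near>.06)&(near<.19)&(X[...,2]>.072)&(X[...,2]<.09)&(X[...,1]<kn[1]-.05))
    rep("pin",(near>.06)&(near<.11)&(X[...,2]>.063)&(X[...,2]<.112)&(X[...,1]>kn[1]+.05)&(X[...,0]<kn[0]+.03))
    P=X[(near<.15)&(X[...,2]>.006)&(X[...,2]<.018)]
    r=cv2.minAreaRect((P[:,:2]*1000).astype(np.float32)); print("plate",r)
    L=X[(near>.06)&(near<.19)&(X[...,2]>.068)&(X[...,2]<.09)&(X[...,1]<kn[1]-.05)]
    print(np.round(L[::max(1,len(L)//25)],3).tolist())
    M=X[(X[...,2]>.1)&(near<.4)&(near>.06)]; print("tall: min dist",np.sort(np.hypot(M[:,0]-kn[0],M[:,1]-kn[1]))[:3])
    q=M[(M[:,1]<.35)&(M[:,1]>-.25)]
    for y in np.arange(-.25,.35,.1):
        a=q[(q[:,1]>y)&(q[:,1]<y+.1)&(q[:,0]>.45)]
        if len(a): print("y",round(y,2),"min x",a[:,0].min().round(3),"zmin/max",a[:,2].min().round(3),a[:,2].max().round(3))
f=dict(np.load("top0.npz"));I=f["image"][165:275,140:340];cv2.imwrite("pics/c0.png",cv2.resize(I,None,fx=4,fy=4,interpolation=3))
E
```

```text
top knob 234 [0.5066 0.266  0.1396] [0.5066 0.2665 0.1386]
top knob2 234 [0.5066 0.266  0.1396] [0.5066 0.2665 0.1386]
top lever 248 [0.4754 0.153  0.0804] [0.5678 0.1613 0.081 ]
top pin 38 [0.5064 0.3493 0.07  ] [0.5066 0.3505 0.0705]
plate ((507.1833190917969, 264.251708984375), (292.4109802246094, 282.1390380859375), 11.529135704040527)
[[0.684, 0.201, 0.09], [0.677, 0.199, 0.087], [0.675, 0.202, 0.086], [0.674, 0.207, 0.08], [0.671, 0.205, 0.079], [0.491, 0.178, 0.075], [0.488, 0.173, 0.084], [0.485, 0.17, 0.085], [0.483, 0.173, 0.085], [0.48, 0.181, 0.082], [0.48, 0.156, 0.076], [0.478, 0.166, 0.08], [0.477, 0.141, 0.076], [0.475, 0.161, 0.082], [0.475, 0.136, 0.079], [0.472, 0.146, 0.077], [0.472, 0.12, 0.085], [0.469, 0.133, 0.084], [0.467, 0.143, 0.079], [0.467, 0.118, 0.08], [0.464, 0.131, 0.08], [0.462, 0.141, 0.08], [0.462, 0.116, 0.079], [0.459, 0.121, 0.082], [0.457, 0.116, 0.079], [0.451, 0.113, 0.08]]
tall: min dist [0.14503432 0.14567476 0.14714866]
y -0.05 min x 0.727 zmin/max 0.1 0.397
y 0.05 min x 0.701 zmin/max 0.1 0.396
y 0.15 min x 0.663 zmin/max 0.1 0.395
y 0.2
[... 486 characters left out ...]
459, 0.122, 0.081], [0.467, 0.134, 0.082], [0.453, 0.12, 0.08], [0.463, 0.138, 0.083], [0.452, 0.122, 0.078], [0.469, 0.14, 0.078], [0.454, 0.128, 0.078], [0.472, 0.157, 0.084], [0.46, 0.138, 0.078], [0.489, 0.175, 0.083], [0.478, 0.159, 0.078], [0.464, 0.146, 0.077], [0.487, 0.181, 0.085], [0.477, 0.164, 0.079], [0.465, 0.149, 0.074], [0.481, 0.183, 0.086], [0.475, 0.162, 0.075], [0.486, 0.182, 0.079], [0.476, 0.166, 0.073], [0.481, 0.18, 0.077], [0.482, 0.183, 0.074], [0.476, 0.182, 0.073]]
tall: min dist [0.14075908 0.14384655 0.14786348]
y -0.05 min x 0.735 zmin/max 0.1 0.392
y 0.05 min x 0.701 zmin/max 0.1 0.394
y 0.15 min x 0.669 zmin/max 0.1 0.392
y 0.25 min x 0.635 zmin/max 0.1 0.393
```

View pics/c0.png

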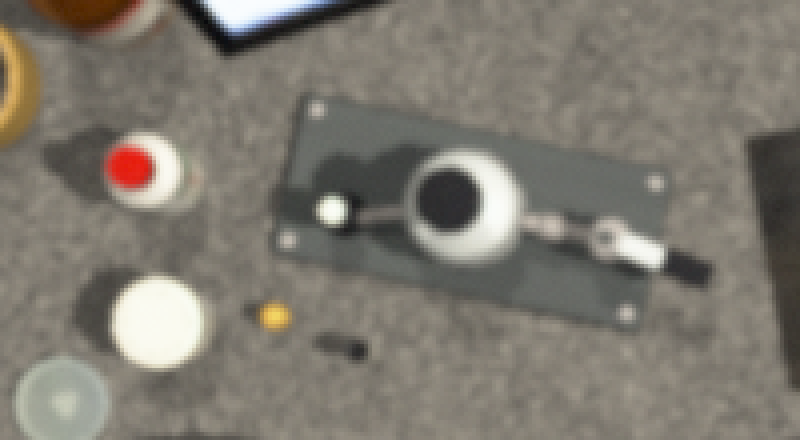

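Yaw comes out at about -0.21, the knob at (0.506, 0.268) and the valve at (0.486, 0.175). The lever is at about 0.29 rad and the pin only about 3 mm out. All of this fits the given sizes. I'll travel above the knob with the fingers shut, turning the tool square to the unit.

apply_moves(
  delta_pos=[
    [57,-60,0.5],
    [57,-60,0.5],
    [57,-60,0.5],
    [57,-60,0.5],
    [57,-60,0.5],
    [57,-60,0.5],
    [57,-60,0.5],
    [57,-60,0.5],
    [57,-60,0.5],
    [57,-60,0.5],
    [57,-60,0.5],
    [57,-60,0.5],
  ],
  twist=[
    [0,0,3],
    [0,0,6],
    [0,0,9],
    [0,0,12],
    [0,0,15],
    [0,0,18],
    [0,0,21],
    [0,0,24],
    [0,0,27],
    [0,0,30],
    [0,0,33],
    [0,0,37],
  ],
  gripper=[1,1,1,1,1,1,1,1,1,1,1,1],
  newtons=5,
)

```text
time: 1.3
eef_pos: [0.4335, 0.0514, 0.2017]
ee_rot: [3.124, -0.327, 0.0]
ft_force: [1.0, -0.3, -0.5]
finger_gap: 0.0021
grasp_force: 0.0
```

```bash
cat >> h.py <<'E'
from scipy.spatial.transform import Rotation as Ro
def to(P):
    s=sense();R=Ro.from_rotvec(s["ee_rot"]).as_matrix()
    print("t",s["time"],"pos",np.round(s["eef_pos"],4),"yaw",np.arctan2(R[1,0],R[0,0]).round(3),"F",np.round(s["ft_force"],1),"gap",s["finger_gap"].round(3))
    for p in np.atleast_2d(P): print("cm",np.round(100*R.T@(p-s["eef_pos"]),2))
E
python3 -c "
from h import *
to([.5055,.2685,.16]);print(sense()['q'].round(2))"
```

```text
Traceback (most recent call last):
  File "h.py", line 17, in to
    print("t",s["time"],"pos",np.round(s["eef_pos"],4),"yaw",np.arctan2(R[1,0],R[0,0]).round(3),"F",np.round(s["ft_force"],1),"gap",s["finger_gap"].round(3))
                                                                                                                                    ^^^^^^^^^^^^^^^^^^^^^
AttributeError: 'float' object has no attribute 'round'
```

apply_moves(
  delta_pos=[
    [0.6,-5,0.5],
    [1.1,-10,1],
    [1.7,-15,1.5],
    [2.2,-20,2],
    [2.5,-22.5,2.5],
    [2.5,-22.5,2.5],
    [2.5,-22.5,2.5],
  ],
  twist=[
    [0,0,0],
    [0,0,0],
    [0,0,0],
    [0,0,0],
    [0,0,0],
    [0,0,0],
    [0,0,0],
  ],
  gripper=[1,1,1,1,1,1,1],
)

```text
time: 2.0
eef_pos: [0.5032, 0.2642, 0.1759]
ee_rot: [3.124, -0.321, -0.003]
ft_force: [-0.4, 0.5, 0.4]
finger_gap: 0.0003
grasp_force: 0.0
```

```bash
sed -i 's/s\["finger_gap"\].round(3)/s["finger_gap"]/' h.py
python3 -c "
from h import *
to([.5055,.2685,.15]);print(sense()['q'].round(2))
f=grab_frame('scene');u,v=proj(f,[.505,.26,.12])[0].astype(int);print(u,v)
cv2.imwrite('pics/s1.png',cv2.resize(f['image'][v-80:v+70,u-100:u+100],None,fx=4,fy=4,interpolation=3))"
```

```text
t 2.0 pos [0.5032 0.2642 0.1759] yaw -0.205 F [-0.4  0.5  0.4] gap 0.000285341875033452
cm [ 0.14 -0.47  2.59]
[ 0.33  0.22  1.59 -0.    1.34  2.11]
270 252
```

View pics/s1.png

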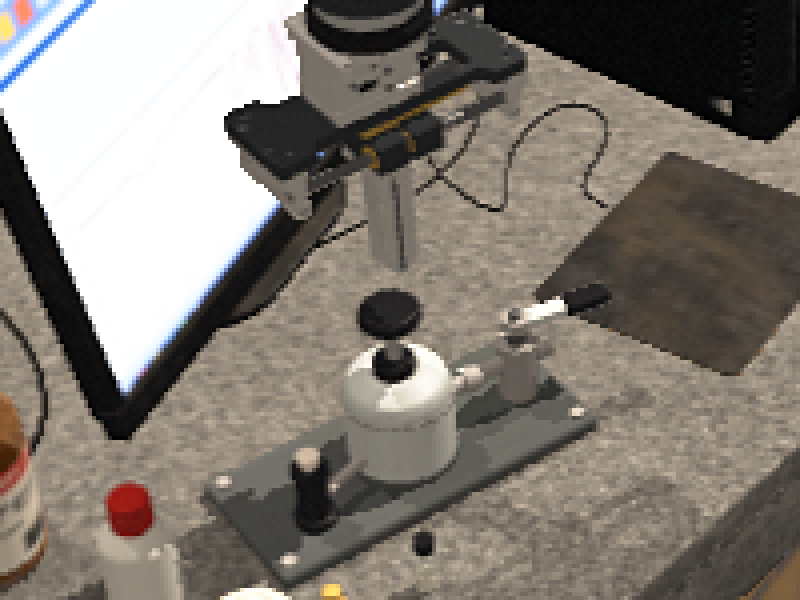

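The fingertips (395,265) are above the knob (388,310), and the pin is still nearly in. First stroke.

apply_moves(
  delta_pos=[
    [0.1,-0.4,2],
    [0.1,-0.4,3.2],
    [0.1,-0.4,4.2],
    [0.1,-0.4,5.2],
    [0.1,-0.4,5.8],
    [0.1,-0.4,5.8],
    [0.1,-0.4,5.8],
  ],
  twist=[
    [0,0,0],
    [0,0,0],
    [0,0,0],
    [0,0,0],
    [0,0,0],
    [0,0,0],
    [0,0,0],
  ],
  gripper=[1,1,1,1,1,1,1],
)

```text
time: 2.75
eef_pos: [0.5053, 0.2666, 0.1207]
ee_rot: [3.123, -0.324, -0.001]
ft_force: [-5.4, -3.0, 10.6]
finger_gap: 0.0005
grasp_force: 5.1
```

```bash
python3 -c "
from h import *
to([.5055,.2685,.117])"
```

```text
t 2.75 pos [0.5053 0.2666 0.1207] yaw -0.207 F [-5.4 -3.  10.6] gap 0.0004958413002298688
cm [-0.02 -0.19  0.37]
```

apply_moves(
  delta_pos=[
    [0,-0.1,0.3],
    [0,-0.1,0.3],
    [0,-0.1,-0.6],
    [0,-0.1,-1.5],
    [0,-0.1,-2.6],
    [0,-0.1,-2.6],
    [0,-0.1,-2.6],
    [0,-0.1,-2.6],
  ],
  twist=[
    [0,0,0],
    [0,0,0],
    [0,0,0],
    [0,0,0],
    [0,0,0],
    [0,0,0],
    [0,0,0],
    [0,0,0],
  ],
  gripper=[1,1,1,1,1,1,1,1],
)

```text
time: 3.55
eef_pos: [0.5055, 0.269, 0.1441]
ee_rot: [3.125, -0.323, -0.002]
ft_force: [-0.5, 0.1, -0.3]
finger_gap: 0.0004
grasp_force: 0.0
```

```bash
cat >> h.py <<'E'
def pin():
    f=grab_frame("scene");X=cloud(f)
    m=(np.hypot(X[...,0]-.505,X[...,1]-.351)<.017)&(X[...,2]>.055)&(X[...,2]<.13)
    print("pin z",np.sort(X[m][:,2])[-6:].round(4))
    return f
E
python3 -c "
from h import *
to([.5055,.2685,.117]);pin()"
```

```text
t 3.55 pos [0.5055 0.269  0.1441] yaw -0.206 F [-0.5  0.1 -0.3] gap 0.0004315225080701541
cm [0.01 0.05 2.71]
pin z [0.0833 0.0835 0.0836 0.0839 0.0858 0.0866]
```

apply_moves(
  delta_pos=[
    [0,0,0.8],
    [0,0,1.6],
    [0,0,2.4],
    [0,0,3.0],
    [0,0,3.0],
    [0,0,3.0],
    [0,0,2.2],
    [0,0,1.4],
    [0,0,0.6],
    [0,0,-0.2],
    [0,0,-0.2],
    [0,0,-0.2],
  ],
  twist=[
    [0,0,0],
    [0,0,0],
    [0,0,0],
    [0,0,0],
    [0,0,0],
    [0,0,0],
    [0,0,0],
    [0,0,0],
    [0,0,0],
    [0,0,0],
    [0,0,0],
    [0,0,0],
  ],
  gripper=[1,1,1,1,1,1,1,1,1,1,1,1],
)

```text
time: 4.8
eef_pos: [0.5055, 0.2689, 0.1461]
ee_rot: [3.124, -0.323, -0.002]
ft_force: [0.2, 0.1, 0.0]
finger_gap: 0.0003
grasp_force: 0.0
```

```bash
python3 -c "
from h import *
to([.5055,.2685,.117]);pin()"
```

```text
t 4.8 pos [0.5055 0.2689 0.1461] yaw -0.206 F [0.2 0.1 0. ] gap 0.0002914065894208984
cm [0.02 0.03 2.91]
pin z [0.0944 0.0944 0.0948 0.0953 0.0961 0.0991]
```

Up about 11 mm to 0.094. Two more strokes.

apply_moves(
  delta_pos=[
    [0,0,0.8],
    [0,0,1.6],
    [0,0,2.4],
    [0,0,3.2],
    [0,0,3.2],
    [0,0,3.2],
    [0,0,2.4],
    [0,0,1.6],
    [0,0,0.8],
    [0,0,0],
    [0,0,0],
    [0,0,0],
  ],
  twist=[
    [0,0,0],
    [0,0,0],
    [0,0,0],
    [0,0,0],
    [0,0,0],
    [0,0,0],
    [0,0,0],
    [0,0,0],
    [0,0,0],
    [0,0,0],
    [0,0,0],
    [0,0,0],
  ],
  gripper=[1,1,1,1,1,1,1,1,1,1,1,1],
)

```text
time: 6.05
eef_pos: [0.5054, 0.2688, 0.1461]
ee_rot: [3.124, -0.323, -0.002]
ft_force: [0.1, 0.3, 0.1]
finger_gap: 0.0003
grasp_force: 0.0
```

apply_moves(
  delta_pos=[
    [0,0,0.8],
    [0,0,1.6],
    [0,0,2.4],
    [0,0,3.2],
    [0,0,3.2],
    [0,0,3.2],
    [0,0,2.4],
    [0,0,1.6],
    [0,0,0.8],
    [0,0,0],
    [0,0,0],
    [0,0,0],
  ],
  twist=[
    [0,0,0],
    [0,0,0],
    [0,0,0],
    [0,0,0],
    [0,0,0],
    [0,0,0],
    [0,0,0],
    [0,0,0],
    [0,0,0],
    [0,0,0],
    [0,0,0],
    [0,0,0],
  ],
  gripper=[1,1,1,1,1,1,1,1,1,1,1,1],
)

```text
time: 7.25
eef_pos: [0.5052, 0.2688, 0.1459]
ee_rot: [3.124, -0.323, -0.003]
ft_force: [0.6, -1.0, -1.1]
finger_gap: 0.0005
grasp_force: 0.0
```

```bash
python3 -c "
from h import *
to([.5055,.2685,.117]);f=pin()
u,v=proj(f,[.505,.351,.08])[0].astype(int);print(u,v)
cv2.imwrite('pics/p1.png',cv2.resize(f['image'][v-40:v+35,u-40:u+60],None,fx=8,fy=8,interpolation=3))"
```

```text
t 7.25 pos [0.5052 0.2688 0.1459] yaw -0.206 F [ 0.6 -1.  -1.1] gap 0.0005459581556127114
cm [0.04 0.02 2.89]
pin z [0.1078 0.1084 0.1087 0.1101 0.1114 0.1115]
247 282
```

View pics/p1.png

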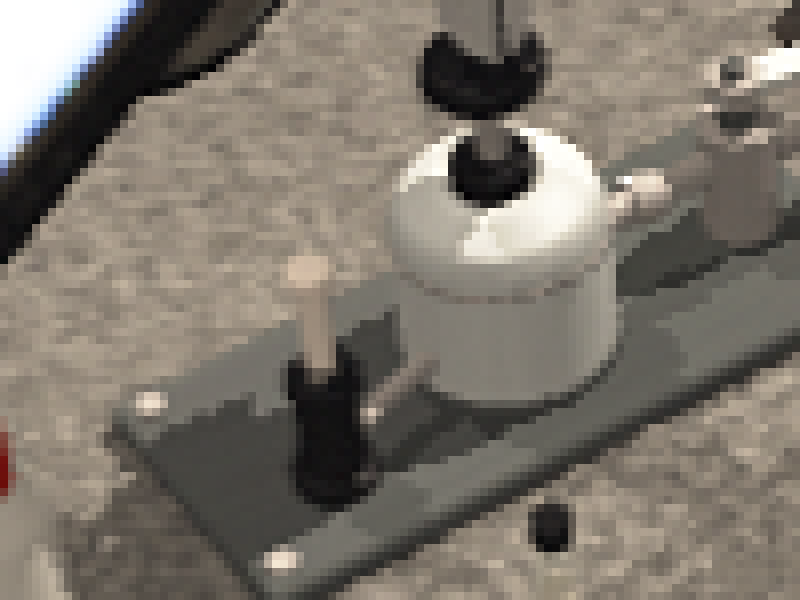

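The pin's cap at (307,270) stands well out, at about 0.108 m, but the ring at (318,375) can't be made out. I'll add one more stroke, which does no harm, then back up and measure the lever.

apply_moves(
  delta_pos=[
    [0,0,0.8],
    [0,0,1.6],
    [0,0,2.4],
    [0,0,3.2],
    [0,0,3.2],
    [0,0,3.2],
    [0,0,2.4],
    [0,0,1.6],
    [0,0,0.8],
    [0,0,0],
    [0,0,0],
    [0,0,0],
  ],
  twist=[
    [0,0,0],
    [0,0,0],
    [0,0,0],
    [0,0,0],
    [0,0,0],
    [0,0,0],
    [0,0,0],
    [0,0,0],
    [0,0,0],
    [0,0,0],
    [0,0,0],
    [0,0,0],
  ],
  gripper=[1,1,1,1,1,1,1,1,1,1,1,1],
)

```text
time: 8.5
eef_pos: [0.5052, 0.2688, 0.1458]
ee_rot: [3.124, -0.323, -0.003]
ft_force: [0.1, -0.5, 0.0]
finger_gap: 0.0005
grasp_force: 0.0
```

```bash
python3 -c "
from h import *
f=pin();X=cloud(f)
psi=-.208;V=np.array([.485,.177])
m=(np.hypot(X[...,0]-V[0],X[...,1]-V[1])<.085)&(X[...,2]>.066)&(X[...,2]<.09)&(X[...,1]<.19)
L=X[m][:,:2]; vx,vy,x0,y0=cv2.fitLine(L.astype(np.float32),cv2.DIST_HUBER,0,.01,.01).ravel()
print(len(L),vx,vy,x0,y0,'far',L[np.argsort(L[:,1])[:4]].round(3))
c,s=np.cos(psi),np.sin(psi);R=np.array([[c,-s],[s,c]])
O=np.array([.5055,.2685])
u=lambda p:np.append(O+R@np.array(p)/1000,.14)
# pusher waypoints in unit frame mm; valve at (0,-95)
for p in ([25,-165],[45,-150]): print(p,u(p)[:2].round(4),to(u(p)))
print('valve',u([0,-95]))
"
```

```text
pin z [0.1093 0.1093 0.11   0.1111 0.1112 0.1124]
166 0.38105547 0.9245522 0.4707079 0.15627344 far [[0.464 0.112]
 [0.464 0.116]
 [0.46  0.117]
 [0.456 0.117]]
t 8.55 pos [0.505  0.2688 0.1456] yaw -0.206 F [-0.6  0.1  0.3] gap 0.0004399654377015897
cm [ 2.52 16.52  0.58]
[25, -165] [0.4959 0.1019] None
t 8.55 pos [0.505  0.2688 0.1456] yaw -0.206 F [-0.6  0.1  0.3] gap 0.0004399654377015897
cm [ 4.52 15.02  0.57]
[45, -150] [0.5186 0.1124] None
valve [0.48588217 0.17554764 0.14      ]
```

The pin held at about 0.109 m with no change, so it is fully out. Now I go to the back side of the lever, unit frame (35, -145), and descend.

apply_moves(
  delta_pos=[
    [0,0,-2],
    [1,4,-2],
    [2,8,-2],
    [3,12,-2],
    [3.7,14.5,-2],
    [3.7,14.5,-1],
    [3.7,14.5,2],
    [3.7,14.5,5],
    [3.7,14.5,7],
    [3.7,14.5,8.3],
    [3.7,14.5,8.3],
  ],
  twist=[
    [0,0,0],
    [0,0,0],
    [0,0,0],
    [0,0,0],
    [0,0,0],
    [0,0,0],
    [0,0,0],
    [0,0,0],
    [0,0,0],
    [0,0,0],
    [0,0,0],
  ],
  gripper=[1,1,1,1,1,1,1,1,1,1,1],
)

```text
time: 9.65
eef_pos: [0.51, 0.1201, 0.061]
ee_rot: [3.124, -0.322, -0.009]
ft_force: [0.2, 0.1, -0.1]
finger_gap: 0.0007
grasp_force: 0.0
```

```bash
cat >> h.py <<'E'
def unit(p,z):
    c,s=np.cos(-.208),np.sin(-.208)
    return np.append(np.array([.5055,.2685])+np.array([[c,-s],[s,c]])@np.array(p)/1000,z)
E
python3 -c "
from h import *
to([unit(p,.062) for p in ([4,-150],[-20,-148],[-40,-135],[-52,-116],[-52,-113])])
f=grab_frame('scene');u,v=proj(f,[.47,.14,.075])[0].astype(int)
cv2.imwrite('pics/l1.png',cv2.resize(f['image'][v-60:v+60,u-80:u+80],None,fx=5,fy=5,interpolation=3))"
```

```text
t 9.65 pos [0.51   0.1201 0.061 ] yaw -0.205 F [ 0.2  0.1 -0.1] gap 0.000725356285343459
cm [-3.1   0.57 -0.08]
cm [-5.5   0.36 -0.07]
cm [-7.5  -0.95 -0.06]
cm [-8.69 -2.85 -0.06]
cm [-8.69 -3.15 -0.06]
```

View pics/l1.png

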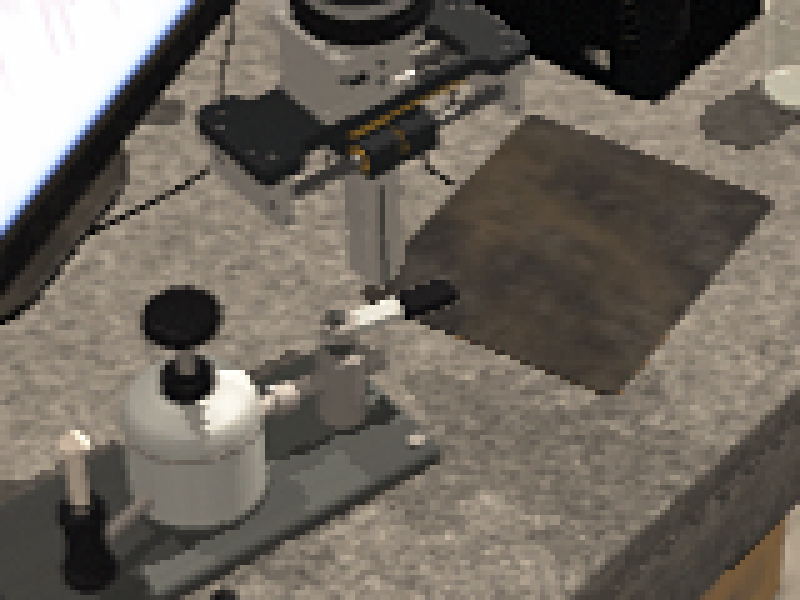

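The fingertips at (380,280) are behind the lever, whose grip is at (430,297). Now I push it round.

apply_moves(
  delta_pos=[
    [-1.5,0.4,0],
    [-3,0.6,0],
    [-4.3,0.5,0],
    [-5.5,0.3,0],
    [-6.5,-0.3,0],
    [-7.5,-1,0],
    [-8.2,-2,0],
    [-8.7,-2.9,0],
    [-8.7,-3.2,0],
    [-8.7,-3.3,0],
    [-8.7,-3.3,0],
  ],
  twist=[
    [0,0,0],
    [0,0,0],
    [0,0,0],
    [0,0,0],
    [0,0,0],
    [0,0,0],
    [0,0,0],
    [0,0,0],
    [0,0,0],
    [0,0,0],
    [0,0,0],
  ],
  gripper=[1,1,1,1,1,1,1,1,1,1,1],
)

```text
time: 10.8
eef_pos: [0.4319, 0.1678, 0.0635]
ee_rot: [3.119, -0.319, -0.008]
ft_force: [-2.9, -9.7, 7.3]
finger_gap: 0.0005
grasp_force: 5.0
```

```bash
python3 -c "
from h import *
to([unit(p,.062) for p in ([-52,-116],[-52,-113])])"
```

```text
t 10.8 pos [0.4319 0.1678 0.0635] yaw -0.204 F [-2.9 -9.7  7.3] gap 0.0005441586349632375
cm [-0.07  0.23  0.15]
cm [-0.07 -0.07  0.15]
```

About 10 N in y at the position expected for the stop. I back off, lift clear and look.

apply_moves(
  delta_pos=[
    [0,1.5,0],
    [0,4,0],
    [0,5,0],
    [0,6,-2],
    [0,7,-6],
    [0,8,-10],
    [0,12,-14],
    [0,16,-14],
    [0,16,-14],
    [0,16,-14],
  ],
  twist=[
    [0,0,0],
    [0,0,0],
    [0,0,0],
    [0,0,0],
    [0,0,0],
    [0,0,0],
    [0,0,0],
    [0,0,0],
    [0,0,0],
    [0,0,0],
  ],
  gripper=[1,1,1,1,1,1,1,1,1,1],
)

```text
time: 11.8
eef_pos: [0.4011, 0.0132, 0.2036]
ee_rot: [-3.123, 0.327, 0.001]
ft_force: [0.3, 0.1, -0.1]
finger_gap: 0.0004
grasp_force: 0.0
```

```bash
python3 -c "
from h import *
to([.4,.1,.2]);f=pin();X=cloud(f)
V=unit([0,-95],0)[:2]
m=(np.hypot(X[...,0]-V[0],X[...,1]-V[1])<.085)&(X[...,2]>.068)&(X[...,2]<.09)&(X[...,0]<.48)&(X[...,1]<.24)
L=X[m][:,:2];vx,vy,x0,y0=cv2.fitLine(L.astype(np.float32),cv2.DIST_HUBER,0,.01,.01).ravel()
print(len(L),vx,vy,'angle vs unit -x',np.arctan(vy/vx)+.208, x0,y0)
g=grab_frame('top')
a=f['image'];u,v=proj(f,[.47,.22,.075])[0].astype(int);A=cv2.resize(a[v-75:v+75,u-100:u+100],(800,600),interpolation=3)[:,100:700]
b=g['image'][165:275,170:320]
cv2.imwrite('pics/e.png',cv2.resize(np.vstack([cv2.resize(A,(400,400)),cv2.resize(b,(400,293),interpolation=3)]),(346,600)))
"
```

```text
t 11.8 pos [0.4011 0.0132 0.2036] yaw -0.209 F [ 0.3  0.1 -0.1] gap 0.00036564505539617
cm [-1.91 -8.47  0.37]
pin z [0.1087 0.1087 0.109  0.1096 0.1098 0.1101]
125 0.96971434 -0.24424176 angle vs unit -x -0.0387377 0.44593632 0.1893683
```

View pics/e.png

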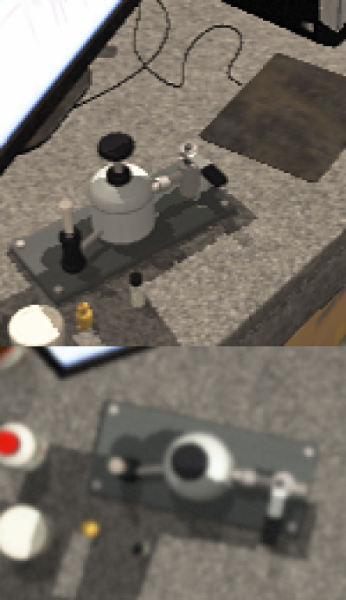

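The lever lies square across the pipe: its grip is at (272,525) in the top view, and the measured angle is within 0.04 rad of shut. The pin is out, the bystanders are where they were, and the robot is clear.

```bash
python3 -c "
from plant import *
print(finish_job())"
```

```text
the job is handed in; nothing more can be done
None
```

The job is handed in at about 12 s: the pin reads fully out (top about 0.109 m, and a further stroke did not raise it, though I could not make out the black ring), the valve lever is square across the pipe, and the arm is clear with the bystanders undisturbed.

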